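Slide the notebook out over the chopping board's front edge with the timer on it

TASK

The cook wants to pick up the notebook with the kitchen timer lying on it, but cannot get fingers under it. Without grasping or lifting anything, slide the notebook flat along the chopping board toward the robot until its near short edge sticks out about 5 cm past the board's front edge, square to that edge, and leave it at rest there with fingers clear. Push only the notebook: the timer has to ride along where it lies without being touched, and the marker, cup and tape roll beside the work stay where they are.

Things in the scene. Friction and masses are not known exactly. Their poses are not given: they have to be found in the camera images.
- notebook: Tan spiral notebook lying flat on the board, 0.2 kg. Solid box 208 (its x) by 146 (its y) by 10 mm; wire spiral along its left (+y) side, 3 mm higher. Origin on the underside: x -104 to +104, y -75 to +71, z 0 to 10 mm. At the start its x points away from the robot, within 0.3 rad of the board's x. Slides by plain friction (a push of 1 to 3 N), stops at once when no longer pushed.
- notebook_near_edge (a point): Middle of the notebook's near short edge (the one facing the robot), on the underside; fixed to the notebook, axes as the notebook's.
- notebook_far_edge (a point): Middle of the notebook's far short edge (the one away from the robot), on the underside; the edge face is 146 mm wide and 10 mm high; fixed to the notebook, axes as the notebook's.
- kitchen_timer: White kitchen timer with three buttons, 62 x 62 x 20 mm, 0.06 kg, loose, lying flat on the notebook's cover, its middle within 40 mm of the notebook's middle. Origin in the middle of its underside, z up.
- chopping_board: White plastic chopping board, fixed to the worktop, 280 (its x, away from the robot) by 300 (its y) mm, flat top 20 mm above the worktop, no rim. Origin under its middle, on the worktop; turned up to 0.3 rad. The worktop goes on all round it.
- board_front_edge (a point): Middle of the board's upper front edge, the 300 mm edge facing the robot; z is the board's top. The edge runs along this point's y axis; x points away from the robot across the board. On the -x side the worktop lies 20 mm lower.
- marker: White and black marker pen lying on the worktop left of the board, 17 x 135 x 16 mm, long along its y; origin under its middle. Loose bystander.
- steel_cup: Small steel cup standing on the worktop right of the board, 72 mm across, 63 mm high; origin in the middle of its underside. Loose bystander.
- tape_roll: Roll of tape lying flat on the worktop right of the board, 92 mm across, 48 mm high; origin in the middle of its underside. Loose bystander. Cup and roll may change places.
There are look-alikes about, which are no part of the job. There is more than one size of the kitchen_timer; the job needs the largest.

How it is judged:
At the end, for the whole second after the job is handed in: Near short edge (middle) 40 to 60 mm out past the board's front edge, square within 0.10 rad; notebook flat on the board (4 mm, 0.04 rad), at rest; timer flat on its cover within 70 mm along, 50 mm across of its origin, at rest; marker, cup and tape within 15 mm of their starts (x of notebook_near_edge in the frame of board_front_edge between -0.06 and -0.04 m and angle between the x axis of notebook and the x axis of board_front_edge, either way round below 0.1 rad and angle between notebook's own z axis and vertical below 0.04 rad and z of notebook in the frame of board_front_edge between -0.004 and 0.004 m and linear speed of each of notebook, kitchen_timer below 0.01 m/s and y of notebook in the frame of board_front_edge between -0.15 and 0.15 m and z of kitchen_timer in the frame of notebook between 0.005 and 0.016 m and angle between kitchen_timer's own z axis and vertical below 0.1 rad and x of kitchen_timer in the frame of notebook between -0.07 and 0.07 m and y of kitchen_timer in the frame of notebook between -0.05 and 0.05 m and distance of each of marker, steel_cup, tape_roll from where it was at the start of the episode below 0.015 m); the robot touches nothing.
It fails at once if the notebook is lifted off the board or tipped (z of notebook in the frame of board_front_edge above 0.008 m or angle between notebook's own z axis and vertical above 0.1 rad or z of notebook in the frame of board_front_edge below -0.008 m).
It fails at once if the timer is touched by the fingers or the arm (contact force between any of the fingers, the arm and kitchen_timer above 0.5 N).
It fails at once if the timer comes off the notebook's cover or shifts far on it (z of kitchen_timer in the frame of notebook above 0.02 m or z of kitchen_timer in the frame of notebook below 0.003 m or x of kitchen_timer in the frame of notebook above 0.08 m or x of kitchen_timer in the frame of notebook below -0.08 m).
It fails at once if the notebook is slid far past the wanted overhang (x of notebook_near_edge in the frame of board_front_edge below -0.085 m).
It fails at once if the marker, cup or tape roll is pushed away (distance of any of marker, steel_cup, tape_roll from where it was at the start of the episode above 0.015 m).
It also fails if it takes over 51 s, if anything falls off the work surface, if the arm or the gripper's body presses on something with over 40 N, if the wrist force passes 120 N, or if a joint passes its speed limit or range.

ROBOT

A 6-joint arm with a two-finger parallel gripper is mounted at the origin on a cart in front of the work surface, level with it; the furniture and walls round the work are solid. World frame = base frame: x ahead of the robot, y to its left, z up, the work surface at z = 0. Lengths are in m, angles in rad, forces in N, time in s.
With the tool pointing down it reaches from about 0.35 to 0.875 m from the base axis. Payload 4.2 kg.
Tool frame: the origin (TCP) lies midway between the tips of the shut fingers; the grasp point (between the pads) lies 19 mm behind it (env.grasp_offset is the distance from the TCP to the grasp point, in m); z points along the fingers, y is the line along which they close (so a half turn about z gives the same grasp; the last joint's range is limited). The gripper opens to 87 mm and grips with 3 to 60 N. Pads are 19 mm wide; open, the fingers measure 117 mm over their backs; the gripper's body (75 mm by 190 mm) begins 51 mm behind the grasp point.
Start: joints at [-1.037, 0.385, 0.008, 0, -1.194, -0.259], TCP at [0.17, -0.602, 0.223] pointing down, gripper open.
Joint ranges: [-3.14, 3.14], [-1.21, 2.06], [-1.07, 1.41], [-3.16, 2.05], [-2.99, -0.16], [-3.1, 3.1]. Speed limits (rad/s): [2.79, 2.79, 3.14, 3.14, 3.14, 3.14].

INTERFACE

Orientations are given as a 3x3 rotation matrix whose columns are the frame's x, y, z axes.
In Python, from station import env, planner, viewer gives the robot as it stands. Calls block until the motion is done:
- env.move_ptp(position, orientation): joint-space move of the TCP to a pose.
- env.servo_line(position, ori=None, vel=0.15, force_limit=None): straight line of the TCP; ori=None keeps the orientation; vel is the mean speed in m/s. With force_limit (N) it stops when the force on the tool has changed by that much, and returns True; else False.
- env.goto_joints(angles): joint-space move.
- env.move_gripper(opening): finger opening in m; the grip force is fixed at half the most; returns when the fingers have stopped.
- env.hold(seconds).
- planner.inverse_kinematics(position, orientation): joint angles nearest the present ones, or None.
- env.get_state(): the state.
- viewer.snapshot(name): name is "side" or "top" or "wrist"; returns a dict with "image" (420x560x3 uint8, red, green, blue), "range_z" (420x560 float32, m along the optical axis (not along the pixel's ray), 0 where there is no reading), "K" (3x3 intrinsics, pixels), "cam_to_world" (4x4, takes a point from camera to world coordinates); the wrist camera has in their place "tool_from_camera" (4x4, takes a point from camera to tool coordinates, whose origin is the TCP and whose axes are the flange's). Camera axes: x right, y down, z forward; pixel columns grow to the right and rows downward; lengths in m; the calibration is good to about 2 mm. A picture is of the moment at which its call begins: read the wrist's pose just before it.
A pose or a line that the arm cannot do raises env.Unreachable and nothing moves.
- env.finish_job(): hands the job in; it is judged then, once.
The state is a dict: "clock": time; "joint_pos": joint angles; "dq": joint speeds; "tau": joint torques, N m; "eef_pos": TCP position; "tcp_rot": TCP orientation; "contact_force": force on the tool from outside, world axes, zero at the start; "wrist_torque": the same for the moment, N m; "grip_width": finger opening in m; "gripper_force": force on a finger pad.
Only numpy, scipy, OpenCV 4.12 (cv2) and the standard library are available. Lean on these libraries where they do the work, as an engineer would, in place of code of your own. Each camera call takes 0.05 s, during which the arm holds its last target. There are 200 camera calls.

## Working session

There is one attempt and no reset: what is moved stays moved. The work goes in short steps, each a Python script; the robot and the scene stay as the last script left them, time stands still between calls to the robot, and variables do not carry over. Pictures are saved under pics/ and viewed, at most 10 in all, crops included, and the job is handed in when it is done.

```bash
mkdir -p pics
python3 - <<'E'
from station import env, planner, viewer
import cv2,numpy as np,pickle
d={}
for n in("top","side"):
    s=viewer.snapshot(n);d[n]=s;cv2.imwrite(f"pics/{n}0.png",s["image"][...,::-1]);print(n,s["K"].tolist(),s["cam_to_world"].round(3).tolist())
pickle.dump(d,open("s0.pkl","wb"));print(env.get_state()["clock"])
E
```

```text
top [[452.8810870445112, 0.0, 288.2602403340024], [0.0, 452.8810870445112, 207.63743416093266], [0.0, 0.0, 1.0]] [[-0.019, -0.989, 0.15, 0.451], [-1.0, 0.02, 0.003, -0.168], [-0.006, -0.15, -0.989, 1.159], [0.0, 0.0, 0.0, 1.0]]
side [[461.07609610003357, 0.0, 274.95194481360227], [0.0, 461.07609610003357, 208.1886508762027], [0.0, 0.0, 1.0]] [[-0.994, -0.052, 0.096, 0.46], [-0.107, 0.632, -0.767, 0.863], [-0.021, -0.773, -0.634, 0.92], [0.0, 0.0, 0.0, 1.0]]
0.1
```

View pics/top0.png

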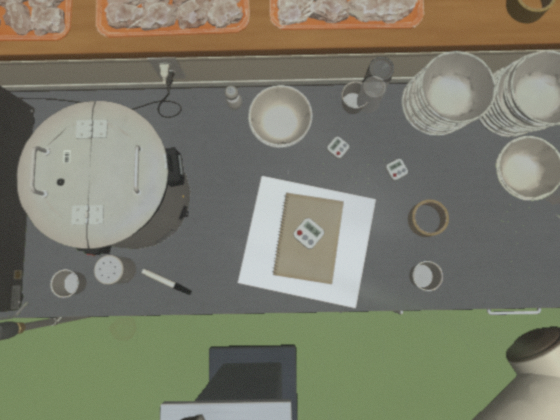

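View pics/side0.png

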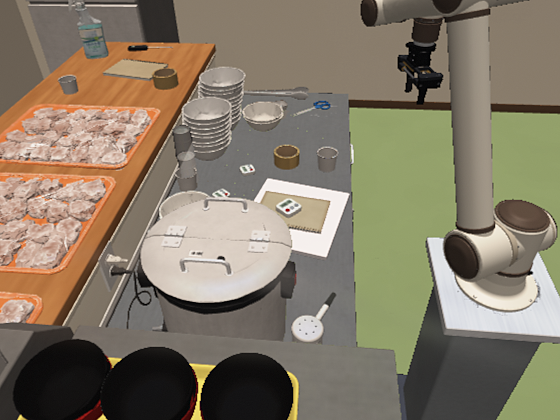

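The top view shows the board at (308,242) with the notebook on it at (309,238). The marker is at (166,281), the tape roll at (429,217) and the cup at (427,276). There are three timers: (309,233) on the notebook, and (339,147) and (397,169) on the worktop. The one on the notebook is the largest and matches the description. I'll confirm that in a crop while I measure.

```bash
cat > h.py <<'E'
import cv2,numpy as np
def cast(s,px,z):
    px=np.atleast_2d(np.asarray(px,float));T=s["cam_to_world"]
    r=np.c_[px,np.ones(len(px))]@np.linalg.inv(s["K"]).T@T[:3,:3].T
    return T[:3,3]+r*((z-T[2,3])/r[:,2])[:,None]
def hull(m,seed=None):
    c,_=cv2.findContours(m.astype(np.uint8),cv2.RETR_EXTERNAL,cv2.CHAIN_APPROX_NONE)
    return cv2.convexHull(max(c,key=cv2.contourArea))[:,0]
def rect(s,m,z):
    (c,w,a)=cv2.minAreaRect((cast(s,hull(m),z)[:,:2]*1000).astype(np.float32))
    a=(a+45)%90-45   # axis near x or y
    return np.array(c)/1000,np.array(w)/1000,np.radians(a)
def measure(s):
    im=s["image"];hsv=cv2.cvtColor(im,cv2.COLOR_RGB2HSV);H,S,V=cv2.split(hsv)
    roi=np.zeros(H.shape,bool);roi[165:330,225:390]=1
    tan=(H>8)&(H<28)&(S>50)&roi
    white=(S<40)&(V>170)&roi
    h=np.zeros(H.shape,np.uint8);cv2.fillConvexPoly(h,hull(tan),1)
    inner=cv2.erode(h,np.ones((15,15)))>0
    t=(inner&~tan)
    return dict(nb=rect(s,tan,.03),board=rect(s,white|tan,.02),timer=rect(s,t,.045))
E
python3 - <<'E'
import pickle,cv2
from h import *
s=pickle.load(open("s0.pkl","rb"))["top"]
for k,v in measure(s).items():print(k,v)
print(cast(s,[[339,147],[397,169],[281,117]],0.01))
cv2.imwrite("pics/crop.png",cv2.resize(s["image"][120:320,225:425,::-1],(600,600),interpolation=cv2.INTER_CUBIC))
E
```

```text
Traceback (most recent call last):
  File "h.py", line 21, in measure
    return dict(nb=rect(s,tan,.03),board=rect(s,white|tan,.02),timer=rect(s,t,.045))
                                                                     ~~~~^^^^^^^^^^
  File "h.py", line 10, in rect
    (c,w,a)=cv2.minAreaRect((cast(s,hull(m),z)[:,:2]*1000).astype(np.float32))
                                    ~~~~^^^
  File "h.py", line 8, in hull
    return cv2.convexHull(max(c,key=cv2.contourArea))[:,0]
                          ~~~^^^^^^^^^^^^^^^^^^^^^^^
ValueError: max() iterable argument is empty
```

Run:
```python
import pickle,cv2
from h import *
s=pickle.load(open("s0.pkl","rb"))["top"]
hsv=cv2.cvtColor(s["image"],cv2.COLOR_RGB2HSV)
for c,r in((300,265),(325,210),(280,230),(260,240),(355,240),(300,190),(308,226),(230,250)):print(c,r,hsv[r,c])
cv2.imwrite("pics/crop.png",cv2.resize(s["image"][120:320,225:425,::-1],(600,600),interpolation=cv2.INTER_CUBIC))
```

```text
300 265 [ 22  45 152]
325 210 [ 23  39 150]
280 230 [ 23  29 148]
260 240 [ 94  10 213]
355 240 [ 94   8 214]
300 190 [ 94   9 210]
308 226 [ 60  21 108]
230 250 [100   7 104]
```

View pics/crop.png

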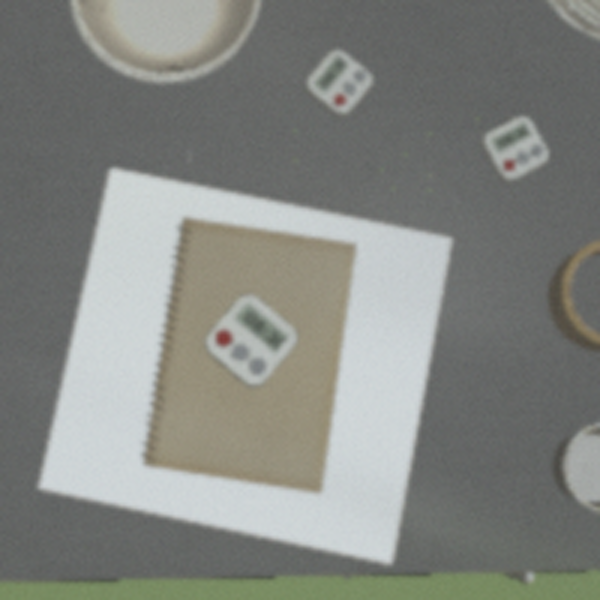

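The crop confirms it: the timer on the notebook (crop 250,340) is clearly larger than the two on the worktop at (340,80) and (516,147). Next I'll fix the masks.

```bash
sed -i 's/tan=.*/tan=cv2.morphologyEx(((H>12)\&(H<32)\&(S>24)\&(V>90)\&roi).astype(np.uint8),cv2.MORPH_OPEN,np.ones((3,3)))>0/; s/t=(inner&~tan)/t=inner\&(S<22)/' h.py
python3 - <<'E'
import pickle,cv2
from h import *
s=pickle.load(open("s0.pkl","rb"))["top"]
for k,v in measure(s).items():print(k,v)
print(cast(s,[[339,147],[397,169],[281,117]],0.01))
E
```

```text
nb (array([ 0.5462135 , -0.21224512]), array([0.14604492, 0.20802586]), np.float64(-0.17559858910962817))
board (array([ 0.54034833, -0.21027597]), array([0.29718753, 0.27714258]), np.float64(-0.22808043944738368))
timer (array([ 0.55631689, -0.21224985]), array([0.0612244, 0.0612357]), np.float64(-0.7215205801762165))
[[ 0.78309943 -0.29984574  0.01      ]
 [ 0.72099407 -0.44812151  0.01      ]
 [ 0.86827051 -0.14944598  0.01      ]]
```

```bash
cat >> h.py <<'E'
BC=np.array([.54035,-.21028]);BA=-.228;HALF=.0095
def R(a,s=1):
    y=s*np.array([-np.sin(a),np.cos(a),0]);z=np.array([0,0,-1.]);return np.c_[np.cross(y,z),y,z]
def ax(a):return np.array([np.cos(a),np.sin(a)])
def toboard(p):
    d=p-BC;return np.array([d@ax(BA)+.14,d@ax(BA+np.pi/2)])
def near(nb):return toboard(nb[0]-.104*ax(nb[2]))
E
python3 - <<'E'
from h import *
from station import env,planner,viewer
nb=(np.array([.54621,-.21225]),0,-.1756);a=nb[2]
F=nb[0]+.104*ax(a)
P=lambda p,z:np.r_[p,z]
st=env.get_state();sg=1 if st["tcp_rot"][:2,1]@R(a)[:2,1]>0 else -1
p0=F+(HALF+.028)*ax(a)
for s in(1,-1):print(s,planner.inverse_kinematics(P(p0,.2),R(a,s)))
print(sg,st["grip_width"])
env.move_ptp(P(p0,.2),R(a,sg))
env.servo_line(P(p0,.05),vel=.12)
env.servo_line(P(p0,.0245),vel=.04)
st=env.get_state();print(st["clock"],st["eef_pos"],st["contact_force"])
print("hit",env.servo_line(P(F+(HALF-.006)*ax(a),.0245),vel=.02,force_limit=1.0))
st=env.get_state();p=st["eef_pos"];print(st["clock"],p,st["contact_force"],"dist to F",(p[:2]-F)@ax(a))
s=viewer.snapshot("side");cv2.imwrite("pics/c1.png",cv2.resize(s["image"][140:300,220:400,::-1],None,fx=3,fy=3))
E
```

```text
1 [-0.11067978  0.57230173  0.26142728  0.         -1.25992188 -1.63571654]
-1 [-0.11067978  0.57230173  0.26142728  0.         -1.25992188  1.50587611]
1 0.08724604652952833
4.5417 [ 0.68570151 -0.23704979  0.02456114] [0.0087774  1.53152976 0.34696428]
hit True
5.8083 [ 0.65785321 -0.2320134   0.02417529] [-0.29180862  0.05259071  0.49974076] dist to F 0.009378991418473938
```

View pics/c1.png

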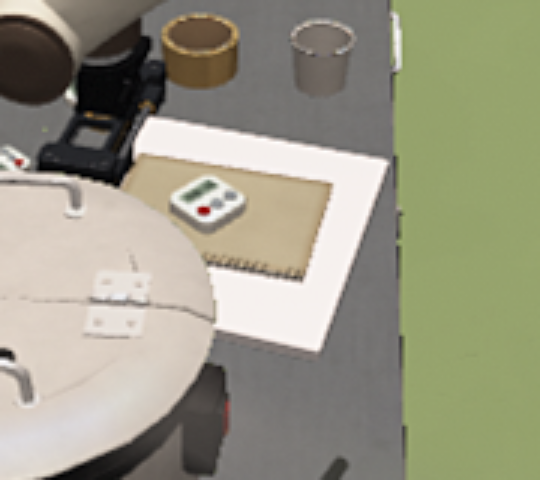

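The crop shows the fingers at the far edge (crop 130,150), with the gripper well clear of the timer (crop 208,200). The stop distance matches the measured edge, so I'll push to about 12 mm short of the goal, turning gradually as it goes.

Run:
```python
from h import *
from station import env,planner,viewer
p0=env.get_state()["eef_pos"][:2];a0=-.1756
goal=BC+(.158-.14+HALF+.012)*ax(BA)+.002*ax(BA+np.pi/2)
for t in np.linspace(0,1,6)[1:]:
    p=p0+t*(goal-p0);a=a0+min(1,t*1.25)*(BA-a0)
    env.servo_line(np.r_[p,.0245],ori=R(a),vel=.03)
st=env.get_state();print(st["clock"],st["eef_pos"],st["contact_force"])
b=goal+.03*ax(BA)
env.servo_line(np.r_[b,.0245],vel=.06);env.servo_line(np.r_[b,.15],vel=.15)
env.servo_line(np.r_[b+.17*ax(BA),.2],vel=.2)
s=viewer.snapshot("top");cv2.imwrite("pics/t2.png",s["image"][...,::-1])
m=measure(s);print(m["nb"],m["timer"],"near",near(m["nb"]),"ang",m["nb"][2]-BA,env.get_state()["clock"])
```

```text
9.2667 [ 0.57886961 -0.21722122  0.02449474] [ 0.80447864 -0.9225848  -1.00102032]
(array([ 0.46565283, -0.18993935]), array([0.15035484, 0.21097589]), np.float64(-0.2185234195595253)) (array([ 0.47677716, -0.19232828]), array([0.06016748, 0.06024686]), np.float64(0.7707325347485454)) near [-0.04135696  0.00194491] ang 0.009476580440474697 11.9833
```

View pics/t2.png

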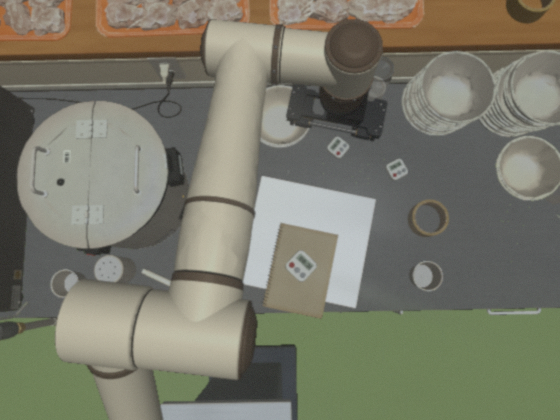

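The notebook (301,270) now overhangs the board by about 40 mm, almost square, with the timer (302,265) riding in place and the bystanders unmoved. I'll finish with a short second push.

Run:
```python
from h import *
from station import env,planner,viewer
goal=BC+(.158-.14+HALF+.001)*ax(BA)+.002*ax(BA+np.pi/2)
b=goal+.041*ax(BA)
env.servo_line(np.r_[b,.15],vel=.2);env.servo_line(np.r_[b,.0245],vel=.08)
env.servo_line(np.r_[goal,.0245],ori=R(BA),vel=.025)
env.hold(.3)
print(env.get_state()["eef_pos"],goal)
env.servo_line(np.r_[b,.0245],vel=.06);env.servo_line(np.r_[b,.15],vel=.15)
env.servo_line(np.r_[b+.14*ax(BA),.2],vel=.2)
s=viewer.snapshot("top");cv2.imwrite("pics/t3.png",cv2.resize(s["image"][160:340,220:460,::-1],None,fx=3,fy=3))
m=measure(s);print(m["nb"],m["timer"],"near",near(m["nb"]),"ang",m["nb"][2]-BA,env.get_state()["clock"])
```

```text
[ 0.56881136 -0.21483012  0.0246151 ] [ 0.56856449 -0.21477361]
(array([ 0.45668665, -0.18773596]), array([0.14983829, 0.20971864]), np.float64(-0.218210231815332)) (array([ 0.46702795, -0.1897305 ]), array([0.06010874, 0.06025769]), np.float64(0.7655849106775313)) near [-0.05058882  0.00203208] ang 0.009789768184668007 19.5833
```

View pics/t3.png

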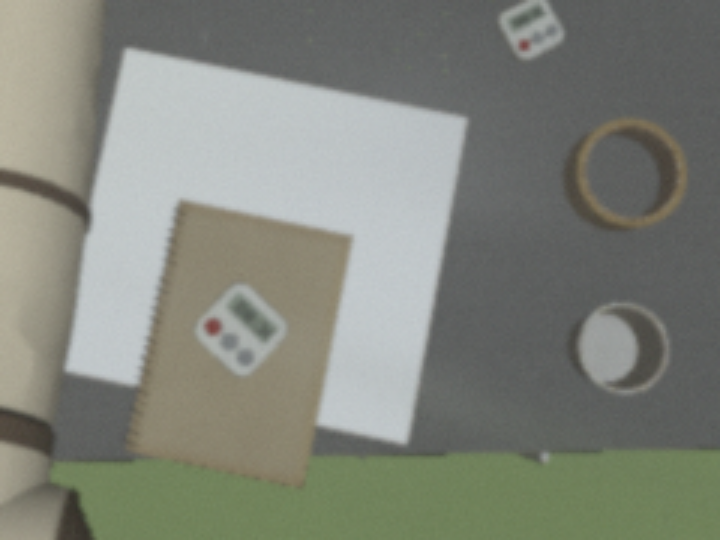

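The crop shows the notebook square to the board, with its near edge (crop 215,470) out past the board's front edge by about 50 mm. The timer (crop 240,328) is where it was on the cover, the fingers are clear, and the cup and tape have not moved.

```bash
python3 -c "
from station import env
print(env.finish_job(), env.get_state()['clock'])"
```

```text
the job is handed in; nothing more can be done
the job is handed in; nothing more can be done
```

The job is handed in: the last picture put the notebook's near edge about 50 mm past the board's front edge and square to within about 0.01 rad, with the timer still in place on its cover and the fingers clear; the judge's verdict was not shown.

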